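Size a loose tube plug in the stepped gauge and put it away

ROBOT

A 7-joint arm with a two-finger parallel gripper is mounted at the origin on the work surface. World frame = base frame: x ahead of the robot, y to its left, z up, the work surface at z = 0. Lengths are in m, angles in rad, forces in N, time in s.
With the tool pointing down it reaches from about 0.425 to 0.925 m from the base axis. Payload 6.8 kg.
Tool frame: the origin (TCP) lies on the centre line of the jaws, within the pads' length; the fingertips stand 14 mm ahead of it and the grasp point (between the pads) lies 5 mm behind it (r.nose_length is the distance from the TCP to the fingertips, in m); z points along the fingers, y is the direction in which the jaws open and shut (so a half turn about z gives the same grasp; the last joint's range is limited). The gripper opens to 85 mm and grips with 20 to 120 N. Pads are 22 mm wide; open, the fingers measure 114 mm over their backs; the gripper's body (76 mm by 85 mm) begins 54 mm behind the grasp point. The pads swing forward as they close: fully open they stand 13 mm farther back than shut.
Start: joints at [-1.222, 0.477, 0.022, 1.555, -0.011, 1.109, -0.083], TCP at [0.298, 0.606, 0.245] pointing down, gripper open.
Joint ranges: [-2.96, 2.96], [-0.34, 2.1], [-1.41, 1.46], [0.24, 2.44], [-1.37, 4.51], [0.17, 1.92], [-2.96, 2.96]. Speed limits (rad/s): [2.39, 2.39, 3.14, 3.14, 3.14, 3.14, 3.14].

INTERFACE

Orientations are given as a rotation vector (axis times angle).
In Python, from bench import r, imaging, look_for, outline_of gives the robot as it stands. The module is installed in compiled form; this text tells all that it offers.
- The arm moves only by the tool carry_out, never from a script. Its arguments are lists of equal length, an entry for each row: "offset": the shift along the tool's x, y, z as a fraction of full scale, a list of three; "turn": the turn, a rotation vector about the tool's x, y, z as a fraction of full scale, a list of three. A call has 1 to 8 rows; each row is the pose to reach, as a shift and turn from the pose commanded when the call began, along the tool's axes at that moment; what a row does not reach only later rows make up. Full scale, the value 1, is 0.5 m for a shift and 1.5 rad for a turn. A row lasts 1/10 s, in which the tool goes at most 50 mm and 8.59 degrees, less where a joint would pass 70% of its speed; a pose out of reach is approached as far as the arm can. A call with a number of a shift or a turn outside -1 to 1 is refused whole. A call with a gripper value outside its range is refused whole. "hand" is the closure, from 0 (fully open) to 1 (shut), set as the call begins (left out, the last holds). The fingers move at their own pace and stop on an object; "force" is the grip in N (left out, the last holds). Time passes only in rows, so rows that repeat a pose let the fingers close. It gives the time, the measured TCP pose, the force and the opening at its end, in the units of the state.
- r.get_obs(): the state, without advancing time (a new reading comes with each control period).
- imaging.grab_frame(name): name is "scene" or "top" or "wrist"; returns a dict with "pixels" (400x640x3 uint8, red, green, blue), "fx", "fy", "cx", "cy" (pixels), "R" (3x3) and "t" (3): a world point X has camera coordinates R X + t. Camera axes: x right, y down, z forward; pixel columns grow to the right and rows downward; lengths in m; the calibration is good to about 2 mm. A picture is of the moment at which its call begins. There is no depth.
- r.hand_in(): hands the job in, once; it reports no verdict.
Trained networks look in the newest picture that a camera, given by its name, has taken for a name from the list of things; names that differ only in an ending like _2 or _b are one class to them, and where a whole thing is asked for, a point or a joint stands for the part that bears it (a point fixed in the world has none). Each returns a list of dicts, best first, with "score" (0 to 1); they miss things now and then, are a little off and sometimes report something else, mostly with a low value. They report only what shows in the picture. A call takes as long as a camera call. They do not tell look-alikes from the thing itself.
- look_for(query, camera): "xyz" ([x, y, z] in m, in the coordinates of the camera as it stood for that picture, good to about 4 mm: the middle of the surface that is visible of it).
- outline_of(query, camera): "region" (400x640 bool, what is visible of it).
The state is a dict: "clock": time; "joints": joint angles; "qvel": joint speeds; "tau": joint torques, N m; "tcp_pos": TCP position; "orientation": TCP orientation; "contact_force": force on the tool from outside, world axes, zero at the start; "moment": the same for the moment, N m; "grip_width": finger opening in m.
Only numpy, scipy, OpenCV 4.12 (cv2) and the standard library are available. Lean on these libraries where they do the work, as an engineer would, in place of code of your own. Each camera call takes 0.05 s, during which the arm holds its last target. There are 200 camera calls.

TASK

The plug standing on the rubber mat has no size on it: pick it up by its knob and try it in the bores of the stepped gauge, beginning with the smallest and working up one at a time, pressing only gently, until you come to the first one it goes into, and seat it fully home there. Then lift it out and set it down upright in the bin compartment straight behind that bore. Leave the plugs in the returns tray and everything else as they are.

Things in the scene. Friction and masses are not known exactly. Their poses are not given: they have to be found in the camera images.
- plug_a: one of four grey plastic tube-end plugs: round body 20 mm tall, foot chamfered 1 x 2 mm, with a round knob 20 mm across and 35 mm tall on top (55 mm in all, about 50 g). They differ only in body diameter: 35, 40, 45 and 50 mm, one of each; the names do not tell which. Origin: centre of the underside; z: its axis, up. One stands on the mat, three in the returns tray
- plug_b: like plug_a, of another diameter
- plug_c: like plug_a, of another diameter
- plug_d: like plug_a, of another diameter
- mat: black rubber mat 150 x 130 mm, 3 mm thick, lying on the bench to the left or the right; the plug to be sized stands on it. Origin: centre of its underside
- returns: black shallow plastic tray 216 x 140 mm, 18 mm high, floor 3 mm thick, on the other side; three plugs wait in it, to be left alone. Origin: centre of its underside
- station: sizing station, fixed and rigid: plywood board 200 (x) x 300 (y) x 12 mm; along its front (local -x) the aluminium stepped gauge bar, flat top 36 mm above the bench, four steps in a row along y, each 66 mm long with one round blind bore, narrow end and smallest bore at +y; behind it a steel bin tray of four compartments, each straight behind (+x of) its bore. Origin: underside, centre
- bore1 (a point): centre of the mouth of the smallest bore, in a step 57 mm wide (36.2 mm across, 16 mm deep, taking the 35 mm plug with 0.6 mm play all round), level with the bar's top; x, y as the station's, z up
- bore2 (a point): centre of the mouth of the second bore, in a step 62 mm wide (41.2 mm across, 16 mm deep, taking the 40 mm plug with 0.6 mm play all round), level with the bar's top; x, y as the station's, z up
- bore3 (a point): centre of the mouth of the third bore, in a step 67 mm wide (46.2 mm across, 16 mm deep, taking the 45 mm plug with 0.6 mm play all round), level with the bar's top; x, y as the station's, z up
- bore4 (a point): centre of the mouth of the largest bore, in a step 72 mm wide (51.2 mm across, 16 mm deep, taking the 50 mm plug with 0.6 mm play all round), level with the bar's top; x, y as the station's, z up
- bin1 (a point): centre of the floor of the compartment 95 mm behind (+x of) the smallest bore's axis; 64 (y) x 80 (x) mm inside, floor 14 mm and wall tops 34 mm above the bench
- bin2 (a point): centre of the floor of the compartment 95 mm behind (+x of) the second bore's axis; 64 (y) x 80 (x) mm inside, floor 14 mm and wall tops 34 mm above the bench
- bin3 (a point): centre of the floor of the compartment 95 mm behind (+x of) the third bore's axis; 64 (y) x 80 (x) mm inside, floor 14 mm and wall tops 34 mm above the bench
- bin4 (a point): centre of the floor of the compartment 95 mm behind (+x of) the largest bore's axis; 64 (y) x 80 (x) mm inside, floor 14 mm and wall tops 34 mm above the bench
- tape_roll: roll of brown packing tape, 100 mm across, 48 mm high; a bystander. Origin: underside, middle
- tube_offcut: upright offcut of steel tube, 48 mm across, 70 mm high; a bystander. Origin: underside, middle
- castor: castor standing on its plate, 108 mm high; a bystander. Origin: underside, middle
- cutter: black box cutter, 140 mm; a bystander. Origin: underside, middle
- marker: black marker pen, 135 mm; a bystander. Origin: underside, middle
- screwdriver: screwdriver, 200 mm; a bystander. Origin: underside, middle
There are look-alikes about, which are no part of the job. Leave any turquoise look-alike of the plug_a alone.

How it is judged:
By the outcome, as a careful person would: the job done as asked, in the order asked, and still so for the second after the job is handed in, with the robot touching nothing.
It also fails if it takes over 72 s, if anything falls off the work surface, if the arm or the gripper's body presses on something with over 40 N, if the wrist force passes 120 N, or if a joint passes its speed limit or range.

## Working session

There is one attempt and no reset: what is moved stays moved. The work goes in short steps, Python scripts to look and compute and a tool call to move; the robot and the scene stay as the last step left them, time stands still between calls to the robot, and variables do not carry over. Pictures are saved under pics/ and viewed, about 8 in all and at most 12, crops included, and the job is handed in when it is done.

Besides the shell and the picture viewer there is one more tool, called by a JSON object that holds its "name" and its "arguments", one argument or row to a line. carry_out: Moves the arm, as the interface text tells. Shift numbers are shares of 0.5 m and turn numbers shares of 1.5 rad, none past 1 either way. Its arguments: {"type":"object","properties":{"offset":{"type":"array","items":{"type":"array","items":{"type":"number","minimum":-1,"maximum":1}}},"turn":{"type":"array","items":{"type":"array","items":{"type":"number","minimum":-1,"maximum":1}}},"hand":{"type":"number"},"force":{"type":"number"}},"required":["offset","turn"]}

```bash
mkdir -p pics; cat > h.py <<'E'
import numpy as np, cv2
from bench import r, imaging, look_for, outline_of
from scipy.spatial.transform import Rotation as Ro
def grab(cam,name=None):
    f=imaging.grab_frame(cam); 
    if name: cv2.imwrite(f'pics/{name}.png',cv2.cvtColor(f['pixels'],cv2.COLOR_RGB2BGR))
    return f
def world(f,p): return np.array(f['R']).T@(np.array(p)-np.array(f['t']))
def proj(f,X):
    c=np.array(f['R'])@np.array(X)+np.array(f['t']); return np.array([f['fx']*c[0]/c[2]+f['cx'],f['fy']*c[1]/c[2]+f['cy']])
def unproj(f,uv,z):
    d=np.array(f['R']).T@np.array([(uv[0]-f['cx'])/f['fx'],(uv[1]-f['cy'])/f['fy'],1]); o=world(f,[0,0,0])
    return o+d*(z-o[2])/d[2]
E
python3 - <<'E'
from h import *
np.set_printoptions(precision=4,suppress=True)
o=r.get_obs(); print({k:np.round(v,4) for k,v in o.items()}, r.nose_length)
for cam in ['top','scene']:
    f=grab(cam,cam+'0'); print(cam, world(f,[0,0,0]), f['fx'])
    for q in ['plug_a','mat','returns','station','bore1','bore4','bin1','bin4']:
        for d in look_for(q,cam)[:5]:
            print(q,round(d['score'],2),world(f,d['xyz']),proj(f,world(f,d['xyz'])).round())
E
```

```text
{'clock': np.float64(0.0), 'joints': array([-1.222 ,  0.4778,  0.0224,  1.5565, -0.0115,  1.1093, -0.0831]), 'qvel': array([ 0.0015, -0.0003,  0.0012,  0.0004,  0.0013, -0.0014,  0.0004]), 'tau': array([  0.0008, -59.6462,   1.6084, -28.1188,   0.0125,   0.0096,
         0.    ]), 'tcp_pos': array([0.2975, 0.6052, 0.2443]), 'orientation': array([-0.7113, -3.0597,  0.0029]), 'contact_force': array([ 0.4847, -0.7495, -0.291 ]), 'moment': array([-0.0524, -0.0005, -0.0186]), 'grip_width': np.float64(0.0857)} 0.014
top [0.4127 0.036  0.9888] 371.69986788654484
plug_a 0.73 [ 0.5129 -0.3533  0.0246] [475. 201.]
plug_a 0.65 [0.2854 0.3731 0.0228] [195. 299.]
plug_a 0.62 [0.4802 0.2993 0.0206] [225. 222.]
plug_a 0.54 [0.4199 0.3065 0.0287] [221. 245.]
plug_a 0.52 [0.3143 0.2721 0.0201] [235. 286.]
mat 0.95 [ 0.4901 -0.3328  0.0033] [465. 211.]
returns 0.86 [0.4862 0.3368 0.0027] [213. 220.]
station 0.55 [0.5299 0.0507 0.0158] [319. 200.]
bore1 0.92 [0.5338 0.0487 0.0153] [320. 199.]
bore4 0.92 [0.5338 0.0487 0.0153] [320. 199.]
bin1 0.84 [0.5289 0.0489 0.015 ] [320. 200.]
bin4 0.84 [0.5289 0.0489 0.015 ] [320. 200.]
scene [1.8015 0.1102 0.8362] 516.2518915480296
plug_a 0.69 [0.5549 0.3095 0.0276] [397. 219.]
plug_a 0.68 [ 0.5235 -0.3527  0.0207] [171. 210.]
plug_a 0.62 [0.4749 0.4805 0.0202] [451. 208.]
plug_a 0.59 [0.2884 0.3754 0.0157] [408. 179.]
plug_a 0.58 [0.3216 0.2831 0.0232] [381. 181.]
mat 0.73 [ 0.5073 -0.326   0.003 ] [182. 213.]
mat 0.43 [0.5482 0.0442 0.0226] [305. 217.]
mat 0.29 [0.7501 0.0139 0.0199] [289. 261.]
returns 0.62 [0.5026 0.3436 0.0027] [406. 217.]
returns 0.27 [0.5501 0.0456 0.0213] [305. 218.]
station 0.77 [0.5539 0.0459 0.0215] [305. 219.]
station 0.36 [ 0.78   -0.169   0.0395] [215. 260.]
bore1 0.87 [0.5505 0.0458 0.0232] [305. 218.]
bore4 0.87 [0.5505 0.0458 0.0232] [305. 218.]
bin1 0.59 [0.5515 0.0477 0.0223] [306. 218.]
bin4 0.59 [0.5515 0.0477 0.0223] [306. 218.]
```

View pics/top0.png

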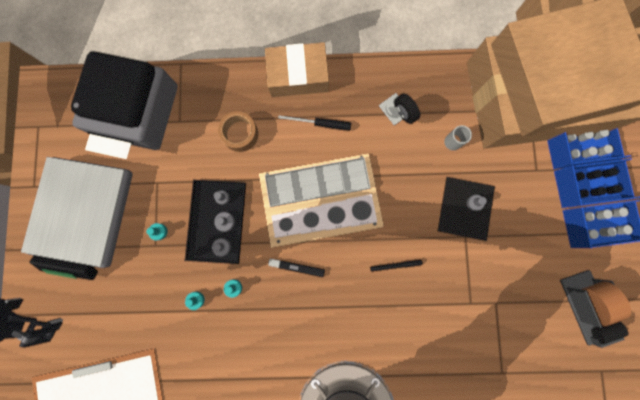

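View pics/scene0.png

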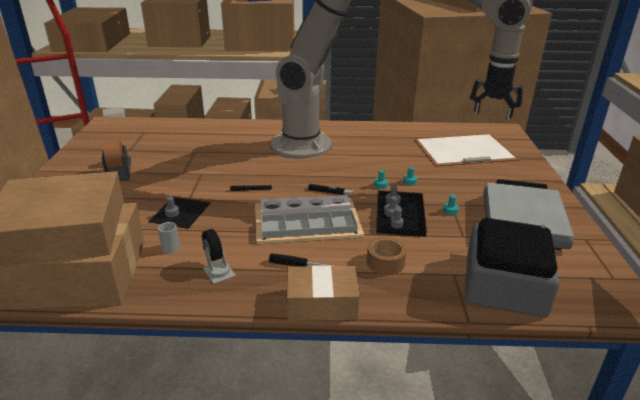

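Top view: the grey plug on the mat is at (476,202). Three grey plugs sit in the returns tray at (221,197), (224,222) and (221,247). Turquoise look-alikes are at (157,231), (194,300) and (232,288). The gauge bores run from (286,224), the smallest, to (361,209), the largest. The plug to size is the grey one on the black mat at (476,202), the only one there.

```bash
cat >> h.py <<'E'
def frac(target, Rt=None):
    """fractions (offset, turn) from measured pose to world target"""
    o=r.get_obs(); R0=Ro.from_rotvec(o['orientation'])
    off=R0.inv().apply(np.array(target)-o['tcp_pos'])/0.5
    t=(R0.inv()*Rt).as_rotvec()/1.5 if Rt is not None else np.zeros(3)
    return np.round(off,4),np.round(t,4)
DOWN=Ro.from_matrix([[-1,0,0],[0,1,0],[0,0,-1]])
def dark_blobs(img,center,half,thr,amin=30):
    g=cv2.cvtColor(img,cv2.COLOR_RGB2GRAY); m=(g<thr).astype(np.uint8)
    n,l,s,c=cv2.connectedComponentsWithStats(m)
    return [(c[i].round(2),s[i].tolist()) for i in range(1,n) if s[i,4]>=amin and np.all(np.abs(c[i]-center)<half)]
E
python3 - <<'E'
from h import *
np.set_printoptions(precision=4,suppress=True)
f=grab('top')
for b in dark_blobs(f['pixels'],np.array([323,216]),np.array([55,22]),90): print(b, unproj(f,b[0],0.036))
w=grab('wrist','w0'); T=Ro.from_rotvec(r.get_obs()['orientation'])
print('wcam in tool', T.inv().apply(world(w,[0,0,0])-r.get_obs()['tcp_pos']), (np.array(w['R'])@T.as_matrix()), w['fx'],w['cx'],w['cy'])
print(frac([0.50,0.25,0.25],DOWN), frac([0.42,0.04,0.25],DOWN))
im=cv2.imread('pics/top0.png'); cv2.imwrite('pics/c1.png',cv2.resize(im[150:260,250:510],None,fx=3,fy=3,interpolation=cv2.INTER_CUBIC))
E
```

```text
(array([361.29, 210.04]), [353, 202, 18, 17, 253]) [ 0.4982 -0.0572  0.036 ]
(array([336.08, 214.6 ]), [328, 207, 17, 16, 200]) [0.4884 0.0078 0.036 ]
(array([310.7 , 219.42]), [304, 213, 14, 14, 156]) [0.478  0.0733 0.036 ]
(array([285.58, 223.98]), [280, 219, 12, 12, 113]) [0.4683 0.1381 0.036 ]
wcam in tool [ 0.0672 -0.0005 -0.128 ] [[-0.0004  1.      0.0003]
 [-0.9637 -0.0003 -0.2669]
 [-0.2669 -0.0004  0.9637]] 326.9482828658152 317.6637452824074 199.55423143478242
(array([-0.677 , -0.4602, -0.0094]), array([ 0.    , -0.    , -0.3045])) (array([-0.7186, -0.9078, -0.0094]), array([ 0.    , -0.    , -0.3045]))
```

View pics/c1.png

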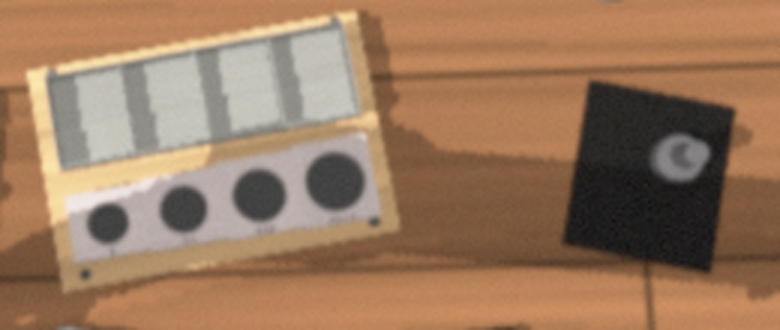

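Crop: the four bores at crop x 108, 183, 259 and 335, and the grey plug on the mat at (683,157). Moving towards the station for a closer look.

{"name": "carry_out", "arguments": {
  "offset": [
    [-0.68,-0.46,0],
    [-0.68,-0.46,0],
    [-0.68,-0.46,0],
    [-0.68,-0.46,0],
    [-0.71,-0.7,0],
    [-0.71,-0.8,0],
    [-0.71,-0.9,0],
    [-0.71,-0.9,0]
  ],
  "turn": [
    [0,0,-0.3045],
    [0,0,-0.3045],
    [0,0,-0.3045],
    [0,0,-0.3045],
    [0,0,-0.3045],
    [0,0,-0.3045],
    [0,0,-0.3045],
    [0,0,-0.3045]
  ]
}}

```text
clock: 1.8
tcp_pos: [0.4148, 0.2316, 0.2455]
orientation: [0.001, 3.141, 0.001]
contact_force: [1.0, -0.2, 0.7]
grip_width: 0.0851
```

```bash
python3 - <<'E'
from h import *
print(r.get_obs()['joints'].round(2),r.get_obs()['tcp_pos'],frac([0.45,0.05,0.25],DOWN))
E
```

```text
[-0.68  0.15  0.04  2.02 -0.01  0.98  0.94] [0.41484048 0.23155219 0.24547393] (array([-0.0705, -0.3631, -0.0092]), array([ 0.0003,  0.0004, -0.0004]))
```

{"name": "carry_out", "arguments": {
  "offset": [
    [-0.07,-0.363,0],
    [-0.07,-0.363,0],
    [-0.07,-0.363,0],
    [-0.07,-0.363,0],
    [-0.07,-0.363,0],
    [-0.07,-0.363,0]
  ],
  "turn": [
    [0,0,0],
    [0,0,0],
    [0,0,0],
    [0,0,0],
    [0,0,0],
    [0,0,0]
  ]
}}

```text
clock: 2.4
tcp_pos: [0.4499, 0.0517, 0.2455]
orientation: [0.003, 3.141, 0.001]
contact_force: [0.4, 0.9, -0.1]
grip_width: 0.0857
```

```bash
python3 - <<'E'
from h import *
np.set_printoptions(precision=4,suppress=True)
w=grab('wrist','w1'); print(r.get_obs()['tcp_pos'])
P=[]
for X in [(.4683,.1381,.036),(.478,.0733,.036),(.4884,.0078,.036),(.4982,-.0572,.036)]:
    p=proj(w,X); print(p,[ (b, unproj(w,b[0],.036)) for b in dark_blobs(w['pixels'],p,np.array([20,20]),90,400)])
print(frac([0.48,-0.35,0.2]))
E
```

```text
[0.4498 0.0529 0.2454]
[399.391  192.5075] []
[338.3944 201.41  ] []
[277.6865 210.7988] [((array([287.87, 208.24]), [272, 193, 26, 34, 400]), array([0.4855, 0.0189, 0.036 ]))]
[218.3568 219.5158] []
(array([-0.0602, -0.8058,  0.0904]), array([0., 0., 0.]))
```

View pics/w1.png

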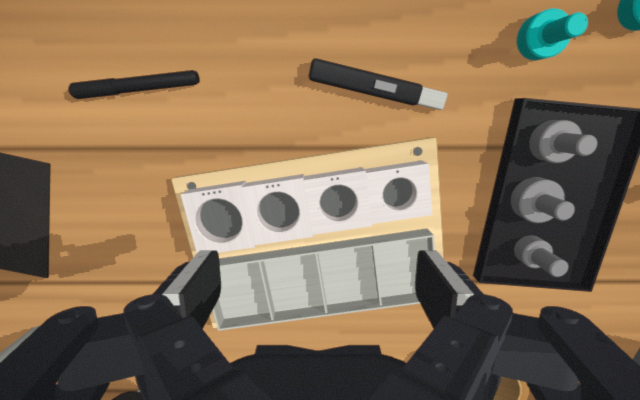

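The wrist view shows the bores at about (399,193), (338,202), (278,211) and (219,220), which agrees with the top estimate. Next I fit their rims at the light/dark edge and move to the plug.

```bash
cat >> h.py <<'E'
def bore_fit(w,X,dia,thr=185):
    """rim ellipse centre of bore near X, world xy on z=.036; uses convex hull of the dark blob"""
    p=proj(w,X); rad=np.linalg.norm(proj(w,np.array(X)+[0,dia/2,0])-p)
    g=cv2.resize(cv2.cvtColor(w['pixels'],cv2.COLOR_RGB2GRAY),None,fx=4,fy=4,interpolation=cv2.INTER_CUBIC)
    m=(g<thr).astype(np.uint8); yy,xx=np.mgrid[:g.shape[0],:g.shape[1]]
    m[np.hypot(xx/4-p[0],yy/4-p[1])>rad*1.25]=0
    n,l,s,c=cv2.connectedComponentsWithStats(m); i=1+np.argmax(s[1:,4])
    cs,_=cv2.findContours((l==i).astype(np.uint8),0,cv2.CHAIN_APPROX_NONE)
    h=max(cs,key=cv2.contourArea)[:,0,:]
    W=np.array([unproj(w,(q-1.5)/4,.036)[:2] for q in h])
    A=np.c_[2*W,np.ones(len(W))]; s_=np.linalg.lstsq(A,(W**2).sum(1),rcond=None)[0]
    res=np.hypot(*(W-s_[:2]).T); return s_[:2],2*np.sqrt(s_[2]+s_[:2]@s_[:2]),res.std()
B0=[(.4683,.1381,.036),(.478,.0733,.036),(.4884,.0078,.036),(.4982,-.0572,.036)]; D=[.0362,.0412,.0462,.0512]
E
python3 - <<'E'
from h import *
w=grab('wrist')
for X,d in zip(B0,D): print(bore_fit(w,X,d))
t=grab('top')
for X,d in zip(B0,D): print(bore_fit(t,X,d,130))
E
```

```text
(array([0.46940581, 0.13801482]), np.float64(0.035996217156718364), np.float64(0.00021865323835618746))
(array([0.47915968, 0.07327683]), np.float64(0.04056696862328653), np.float64(0.00043088327533594373))
(array([0.48879082, 0.00893479]), np.float64(0.04454875050127498), np.float64(0.000928564652246831))
(array([ 0.49877541, -0.05595793]), np.float64(0.04940772371887803), np.float64(0.001352088255354718))
(array([0.47057546, 0.13621214]), np.float64(0.034555544177858534), np.float64(0.0057491518307810855))
(array([0.46759206, 0.07538789]), np.float64(0.018147074712958754), np.float64(0.0038186067118329468))
(array([0.47562117, 0.01500238]), np.float64(0.028979997284513545), np.float64(0.002404011966059855))
(array([ 0.49839293, -0.05350122]), np.float64(0.05016918947765027), np.float64(0.0023454522543629483))
```

{"name": "carry_out", "arguments": {
  "offset": [
    [-0.06,-0.8,0.05],
    [-0.06,-0.8,0.05],
    [-0.06,-0.8,0.05],
    [-0.06,-0.8,0.05],
    [-0.06,-0.8,0.05],
    [-0.06,-0.8,0.05],
    [-0.06,-0.8,0.05],
    [-0.06,-0.8,0.05]
  ],
  "turn": [
    [0,0,0],
    [0,0,0],
    [0,0,0],
    [0,0,0],
    [0,0,0],
    [0,0,0],
    [0,0,0],
    [0,0,0]
  ]
}}

```text
clock: 3.35
tcp_pos: [0.4808, -0.3463, 0.2201]
orientation: [-0.005, 3.141, 0.001]
contact_force: [1.2, 0.3, -0.7]
grip_width: 0.0851
```

```bash
python3 - <<'E'
from h import *
np.set_printoptions(precision=4,suppress=True)
w=grab('wrist','w2'); print(r.get_obs()['tcp_pos'])
for d in look_for('plug_a','wrist'): 
    X=world(w,d['xyz']); print(d['score'],X,proj(w,X))
E
```

```text
[ 0.4789 -0.3557  0.2202]
0.86 [ 0.4996 -0.3571  0.0208] [307.7123 195.4964]
0.46 [ 0.5343 -0.057   0.0176] [587.5125 226.7533]
```

View pics/w2.png

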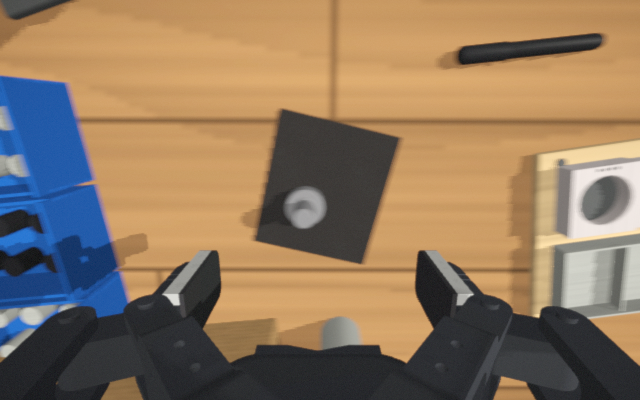

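The plug stands alone on the mat at (305,207) in the wrist view, with the body and knob seen end-on. Measuring it now that the arm has settled.

```bash
python3 - <<'E'
from h import *
np.set_printoptions(precision=4,suppress=True)
w=grab('wrist','w3'); o=r.get_obs(); print(o['tcp_pos'],o['qvel'].round(3))
g=cv2.cvtColor(w['pixels'],cv2.COLOR_RGB2GRAY); p=proj(w,[.505,-.355,.023]); print(p)
m=(g>85).astype(np.uint8); yy,xx=np.mgrid[:400,:640]; m[np.hypot(xx-p[0],yy-p[1])>32]=0
n,l,s,c=cv2.connectedComponentsWithStats(m); i=1+np.argmax(s[1:,4]); print(s[i],c[i])
h=max(cv2.findContours((l==i).astype(np.uint8),0,cv2.CHAIN_APPROX_NONE)[0],key=len)[:,0,:]
W=np.array([unproj(w,q,.023)[:2] for q in h]); s_=np.linalg.lstsq(np.c_[2*W,np.ones(len(W))],(W**2).sum(1),rcond=None)[0]
print('body',s_[:2],'dia',2*np.sqrt(s_[2]+s_[:2]@s_[:2]),np.hypot(*(W-s_[:2]).T).std())
print(outline_of('plug_a','wrist')[0]['region'].sum() )
x0,y0=int(p[0])-50,int(p[1])-40
cv2.imwrite('pics/c3.png',cv2.resize(cv2.cvtColor(w['pixels'],cv2.COLOR_RGB2BGR)[y0:y0+80,x0:x0+100],None,fx=6,fy=6,interpolation=cv2.INTER_CUBIC)); print(x0,y0)
E
```

```text
[ 0.4793 -0.3485  0.2198] [-0.052 -0.033 -0.053  0.041 -0.009  0.01  -0.023]
[316.7091 203.379 ]
[ 296  188   39   44 1278] [315.3279 208.9077]
body [ 0.5114 -0.3565] dia 0.04215309779047291 0.001236921947246887
1249
266 163
```

View pics/c3.png

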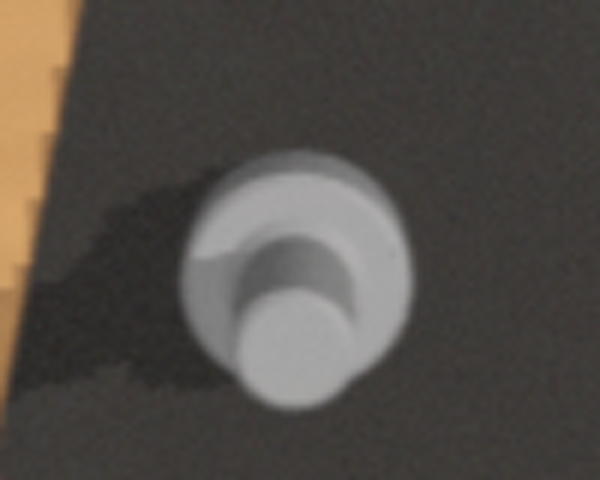

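Close crop: an upright grey plug with its knob top at image (315,221) and its body about 39 px across. It isn't turquoise, and it's on the mat, so it's the one to grip.

```bash
python3 - <<'E'
from h import *
np.set_printoptions(precision=4,suppress=True)
o=r.get_obs();print(o['tcp_pos'],o['qvel'].round(3))
w=grab('wrist','w4'); o=r.get_obs();print(o['tcp_pos'],o['qvel'].round(3))
g=cv2.resize(cv2.cvtColor(w['pixels'],cv2.COLOR_RGB2GRAY),None,fx=4,fy=4,interpolation=cv2.INTER_CUBIC)
a=proj(w,[.5114,-.3565,.058]);print(a)
x0,y0=int(a[0])-20,int(a[1])-20
c=cv2.HoughCircles(g[4*y0:4*y0+160,4*x0:4*x0+160],cv2.HOUGH_GRADIENT,1.5,40,param1=80,param2=12,minRadius=34,maxRadius=48)
for q in c[0][:3]:
    uv=(q[:2]-1.5)/4+[x0,y0]; print(uv,q[2]/4,unproj(w,uv,.058))
# old frame vs. estimated
uv=np.array([315.2,221.0]); print(unproj(w,uv,.058))
X=unproj(w,uv,.058); print(frac([X[0],X[1],0.10],DOWN))
E
```

```text
[ 0.4799 -0.3459  0.2197] [-0.037 -0.024 -0.03   0.024 -0.004  0.004 -0.005]
[ 0.4803 -0.3445  0.2198] [-0.024 -0.019 -0.014  0.014 -0.001 -0.001  0.001]
[307.0881 219.1155]
[306.6875 219.0625] 9.6625 [ 0.5113 -0.3569  0.058 ]
[299.9375 209.3125] 11.7625 [ 0.5018 -0.363   0.058 ]
[315.3125 211.9375] 10.9375 [ 0.5044 -0.3488  0.058 ]
[ 0.5133 -0.3489  0.058 ]
(array([-0.066 , -0.0093,  0.2396]), array([ 0.0008, -0.0005,  0.0012]))
```

{"name": "carry_out", "arguments": {
  "offset": [
    [-0.063,-0.019,0.1],
    [-0.063,-0.019,0.2],
    [-0.063,-0.019,0.25],
    [-0.063,-0.019,0.25],
    [-0.063,-0.019,0.25],
    [-0.063,-0.019,0.25],
    [-0.063,-0.019,0.25],
    [-0.063,-0.019,0.25]
  ],
  "turn": [
    [0,0,0],
    [0,0,0],
    [0,0,0],
    [0,0,0],
    [0,0,0],
    [0,0,0],
    [0,0,0],
    [0,0,0]
  ]
}}

```text
clock: 4.4
tcp_pos: [0.5119, -0.3559, 0.0972]
orientation: [-0.0, 3.139, -0.002]
contact_force: [-0.9, -0.9, 0.4]
grip_width: 0.0858
```

```bash
python3 - <<'E'
from h import *
np.set_printoptions(precision=4,suppress=True)
w=grab('wrist','w5'); o=r.get_obs();print(o['tcp_pos'],o['qvel'].round(3),frac([.5113,-.3567,.045],DOWN))
E
```

```text
[ 0.5117 -0.3558  0.0968] [ 0.005  0.012 -0.003  0.005 -0.002 -0.001  0.001] (array([ 0.001 , -0.0017,  0.1037]), array([-0.0006,  0.0014, -0.0001]))
```

View pics/w5.png

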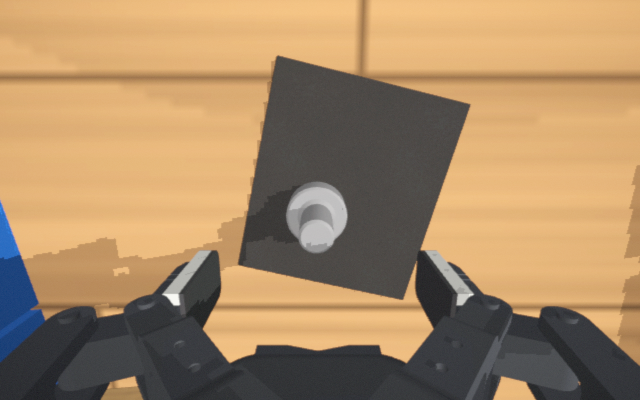

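The knob at (317,236) is centred between the jaws, whose middle is at about 318. Descending and closing.

{"name": "carry_out", "arguments": {
  "offset": [
    [0,-0.001,0.05],
    [0,-0.001,0.104],
    [0,-0.001,0.104],
    [0,-0.001,0.104],
    [0,-0.001,0.104]
  ],
  "turn": [
    [0,0,0],
    [0,0,0],
    [0,0,0],
    [0,0,0],
    [0,0,0]
  ]
}}

```text
clock: 4.95
tcp_pos: [0.5118, -0.3567, 0.0449]
orientation: [0.001, 3.14, -0.002]
contact_force: [0.6, -0.4, 1.0]
grip_width: 0.0855
```

{"name": "carry_out", "arguments": {
  "offset": [
    [0,0,0],
    [0,0,0],
    [0,0,0],
    [0,0,0],
    [0,0,0],
    [0,0,0],
    [0,0,0],
    [0,0,0]
  ],
  "turn": [
    [0,0,0],
    [0,0,0],
    [0,0,0],
    [0,0,0],
    [0,0,0],
    [0,0,0],
    [0,0,0],
    [0,0,0]
  ],
  "hand": 1,
  "force": 40
}}

```text
clock: 5.75
tcp_pos: [0.5111, -0.356, 0.0435]
orientation: [0.0, 3.141, -0.0]
contact_force: [-0.3, 0.3, 2.4]
grip_width: 0.0186
```

{"name": "carry_out", "arguments": {
  "offset": [
    [0,0,-0.06],
    [0,0,-0.15],
    [-0.0,0.08,-0.2],
    [-0.01,0.18,-0.2],
    [-0.02,0.28,-0.2],
    [-0.02,0.38,-0.2],
    [-0.02,0.46,-0.2],
    [-0.02,0.5,-0.2]
  ],
  "turn": [
    [0,0,0],
    [0,0,0],
    [0,0,0],
    [0,0,0],
    [0,0,0],
    [0,0,0],
    [0,0,0],
    [0,0,0]
  ]
}}

```text
clock: 6.55
tcp_pos: [0.5208, -0.1012, 0.143]
orientation: [0.008, -3.141, -0.003]
contact_force: [0.1, -0.4, -0.4]
grip_width: 0.0188
```

```bash
python3 - <<'E'
from h import *
o=r.get_obs();print(o['tcp_pos'],o['qvel'].round(3),o['grip_width'],o['contact_force'],frac([.4694,.138,.11],DOWN))
E
```

```text
[ 0.52080569 -0.10124499  0.14300056] [-0.329 -0.062  0.009  0.082  0.053 -0.046 -0.371] 0.018840389222841765 [ 0.10327358 -0.44210924 -0.37093415] (array([0.1003, 0.4789, 0.067 ]), array([ 0.0012, -0.0006,  0.0034]))
```

{"name": "carry_out", "arguments": {
  "offset": [
    [0.02,0.1,0],
    [0.04,0.2,0],
    [0.07,0.3,0],
    [0.09,0.38,0],
    [0.103,0.44,0.02],
    [0.103,0.475,0.05],
    [0.103,0.488,0.06],
    [0.103,0.488,0.06]
  ],
  "turn": [
    [0,0,0],
    [0,0,0],
    [0,0,0],
    [0,0,0],
    [0,0,0],
    [0,0,0],
    [0,0,0],
    [0,0,0]
  ]
}}

```text
clock: 7.35
tcp_pos: [0.4691, 0.1382, 0.1127]
orientation: [0.002, -3.14, 0.002]
contact_force: [0.1, -0.1, -0.4]
grip_width: 0.0188
```

{"name": "carry_out", "arguments": {
  "offset": [
    [0,0,0],
    [0,0,0],
    [0,0,0],
    [0,0,0],
    [0,0,0]
  ],
  "turn": [
    [0,0,0],
    [0,0,0],
    [0,0,0],
    [0,0,0],
    [0,0,0]
  ]
}}

```text
clock: 7.85
tcp_pos: [0.4698, 0.1377, 0.1136]
orientation: [0.001, 3.141, 0.0]
contact_force: [-0.0, 0.7, -1.3]
grip_width: 0.019
```

```bash
python3 - <<'E'
from h import *
w=grab('wrist','w6'); o=r.get_obs();print(o['tcp_pos'],o['orientation'],o['qvel'].round(3),o['grip_width'],frac([.4694,.138,.11],DOWN))
for X,d in zip(B0,D): print(bore_fit(w,X,d))
E
```

```text
[0.46971256 0.13782509 0.11357309] [7.95207076e-04 3.14134195e+00 2.71838966e-04] [-0.003  0.002 -0.001 -0.     0.     0.     0.001] 0.01893238573568793 (array([0.0006, 0.0003, 0.0071]), array([ 0.0001,  0.0002, -0.0003]))
(array([0.4723058 , 0.13791301]), np.float64(0.04065080697067485), np.float64(0.0008570267511583854))
(array([0.4824403 , 0.07402186]), np.float64(0.04798469280626555), np.float64(0.001720405525508151))
(array([0.49392453, 0.00763463]), np.float64(0.05289823563021744), np.float64(0.0023359144074755122))
(array([ 0.50468226, -0.05780236]), np.float64(0.05883965161044873), np.float64(0.0027281411414995485))
```

View pics/w6.png

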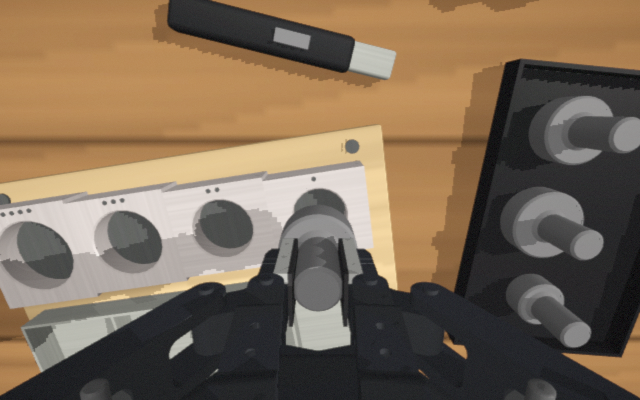

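The plug hangs upright in the jaws over bore 1 at image (318,240). Bores 2 to 4 are seen clearly at (222,226), (128,240) and (36,254). Refitting those rims at several thresholds.

```bash
python3 - <<'E'
from h import *
np.set_printoptions(precision=4,suppress=True)
w=grab('wrist')
for thr in (130,140,150,160,170):
    print(thr,[(b[0],round(b[1]*1e3,1),round(b[2]*1e3,2)) for b in [bore_fit(w,B0[i],D[i],thr) for i in (1,2,3)]])
g=cv2.cvtColor(w['pixels'],cv2.COLOR_RGB2GRAY)
for i in (1,2,3):
    p=proj(w,B0[i]).round().astype(int); print(p, g[p[1],p[0]-40:p[0]+41:3])
    print(g[p[1]-40:p[1]+41:3,p[0]])
E
```

```text
130 [(array([0.4785, 0.0737]), np.float64(38.0), np.float64(1.46)), (array([0.4888, 0.0105]), np.float64(40.6), np.float64(2.65)), (array([ 0.4998, -0.0543]), np.float64(46.5), np.float64(3.76))]
140 [(array([0.4795, 0.074 ]), np.float64(39.6), np.float64(0.78)), (array([0.4897, 0.0106]), np.float64(42.5), np.float64(2.52)), (array([ 0.4999, -0.0546]), np.float64(47.1), np.float64(3.79))]
150 [(array([0.4796, 0.0739]), np.float64(40.0), np.float64(0.79)), (array([0.4897, 0.0104]), np.float64(43.0), np.float64(2.55)), (array([ 0.5   , -0.0548]), np.float64(47.6), np.float64(3.86))]
160 [(array([0.4797, 0.0739]), np.float64(40.4), np.float64(0.77)), (array([0.4897, 0.0102]), np.float64(43.6), np.float64(2.59)), (array([ 0.5002, -0.055 ]), np.float64(48.2), np.float64(4.01))]
170 [(array([0.4798, 0.0736]), np.float64(41.4), np.float64(0.6)), (array([0.4899, 0.0099]), np.float64(44.4), np.float64(2.66)), (array([ 0.5038, -0.0595]), np.float64(56.7), np.float64(3.19))]
[222 227] [222 222 223 221 169 107  99  75  78  73  81  75  78  75  73  77  77  79
  76  76  76  78  77  83 173 177 178]
[222 215 217 218 178  77  77  84  99  75  75  77  78  75  78  77  78  76
  77  74 106 132 131 135 176 178 178]
[126 241] [220 219 223 177 174 174 175 174 114 102 100 103 102 101 100 102 102 101
 100  98  76  73  76  75  77 137 177]
[217 219 218 182  75 101  99 100 102 102 102 101 102 103 102 103  75  76
  77  77 126 126 125 130 166 174 175]
[ 34 255] []
[209 210 196  96  98  98  97  99  99  99 103 100  97 100 100  95  70  74
  77 114 116 117 122 120 128 170 169]
```

{"name": "carry_out", "arguments": {
  "offset": [
    [0.0,0.001,0.03],
    [0.0,0.001,0.055],
    [0.0,0.001,0.065],
    [0.0,0.001,0.069],
    [0.0,0.001,0.069],
    [0.0,0.001,0.069]
  ],
  "turn": [
    [0,0,0],
    [0,0,0],
    [0,0,0],
    [0,0,0],
    [0,0,0],
    [0,0,0]
  ]
}}

```text
clock: 8.55
tcp_pos: [0.4699, 0.1386, 0.0792]
orientation: [0.0, 3.141, 0.0]
contact_force: [-0.4, -0.4, -1.1]
grip_width: 0.0187
```

{"name": "carry_out", "arguments": {
  "offset": [
    [0.0,0,0.001],
    [0.0,0,0.002],
    [0.0,0,0.003],
    [0,0,0.004],
    [0,0,0.004]
  ],
  "turn": [
    [0,0,0],
    [0,0,0],
    [0,0,0],
    [0,0,0],
    [0,0,0]
  ]
}}

```text
clock: 9.05
tcp_pos: [0.4696, 0.1385, 0.0769]
orientation: [-0.0, -3.142, -0.0]
contact_force: [-0.4, 0.0, -0.4]
grip_width: 0.0189
```

{"name": "carry_out", "arguments": {
  "offset": [
    [0.0,0,0.001],
    [0.0,0,0.002],
    [0.0,0,0.003],
    [0,0,0.004],
    [0,0,0.004]
  ],
  "turn": [
    [0,0,0],
    [0,0,0],
    [0,0,0],
    [0,0,0],
    [0,0,0]
  ]
}}

```text
clock: 9.55
tcp_pos: [0.4698, 0.1386, 0.0762]
orientation: [-0.001, -3.142, -0.001]
contact_force: [-5.2, -1.1, 18.9]
grip_width: 0.0186
```

Bore 1 is contacted at full rim height (TCP z 0.0762, 19 N), so the plug doesn't enter. On to bore 2.

{"name": "carry_out", "arguments": {
  "offset": [
    [0.0,0,-0.02],
    [0.0,0,-0.04],
    [-0.006,-0.04,-0.04],
    [-0.012,-0.08,-0.04],
    [-0.018,-0.115,-0.04],
    [-0.02,-0.1305,-0.04],
    [-0.02,-0.1305,-0.04],
    [-0.02,-0.1305,-0.04]
  ],
  "turn": [
    [0,0,0],
    [0,0,0],
    [0,0,0],
    [0,0,0],
    [0,0,0],
    [0,0,0],
    [0,0,0],
    [0,0,0]
  ]
}}

```text
clock: 10.35
tcp_pos: [0.4796, 0.0741, 0.095]
orientation: [-0.001, 3.142, 0.001]
contact_force: [-1.1, 0.4, 0.5]
grip_width: 0.0186
```

{"name": "carry_out", "arguments": {
  "offset": [
    [0,0,0],
    [0,0,0.015],
    [0,0,0.03],
    [0,0,0.034],
    [0,0,0.034],
    [0,0,0.034]
  ],
  "turn": [
    [0,0,0],
    [0,0,0],
    [0,0,0],
    [0,0,0],
    [0,0,0],
    [0,0,0]
  ]
}}

```text
clock: 10.95
tcp_pos: [0.4795, 0.0732, 0.0778]
orientation: [-0.0, -3.141, 0.0]
contact_force: [0.2, 0.2, 0.0]
grip_width: 0.0187
```

```bash
python3 - <<'E'
from h import *
np.set_printoptions(precision=4,suppress=True)
w=grab('wrist','w7'); o=r.get_obs();print(o['tcp_pos'],o['contact_force'],o['grip_width'],o['orientation'],frac([.4797,.0735,.079],DOWN))
E
```

```text
[0.4797 0.0733 0.0779] [ 0.6337 -0.5715 -0.8873] 0.01877098934863635 [0.0003 3.1415 0.    ] (array([ 0.    ,  0.0005, -0.0021]), array([ 0.    ,  0.0001, -0.0001]))
```

View pics/w7.png

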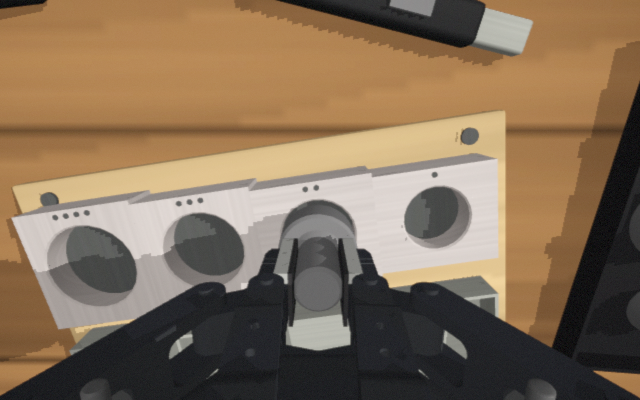

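The plug is over bore 2 at (318,215), nearly concentric and about 1 mm above the rim. Bore 1 at (437,217) is clear. Descending gently.

{"name": "carry_out", "arguments": {
  "offset": [
    [0.0,0,0.001],
    [0.0,0,0.002],
    [0.0,0,0.003],
    [0,0,0.004],
    [0,0,0.004]
  ],
  "turn": [
    [0,0,0],
    [0,0,0],
    [0,0,0],
    [0,0,0],
    [0,0,0]
  ]
}}

```text
clock: 11.5
tcp_pos: [0.4796, 0.0733, 0.0759]
orientation: [-0.0, -3.142, -0.0]
contact_force: [0.7, 0.1, -0.1]
grip_width: 0.0189
```

{"name": "carry_out", "arguments": {
  "offset": [
    [0.0,0,0.001],
    [0.0,0,0.002],
    [0,0,0.002],
    [0,0,0.002]
  ],
  "turn": [
    [0,0,0],
    [0,0,0],
    [0,0,0],
    [0,0,0]
  ]
}}

```text
clock: 11.9
tcp_pos: [0.4796, 0.0733, 0.0749]
orientation: [-0.0, -3.142, -0.0]
contact_force: [-0.6, -0.0, -0.6]
grip_width: 0.0186
```

{"name": "carry_out", "arguments": {
  "offset": [
    [0.0,0,0.001],
    [0.0,0,0.002],
    [0,0,0.003],
    [0,0,0.004],
    [0,0,0.004],
    [0,0,0.004]
  ],
  "turn": [
    [0,0,0],
    [0,0,0],
    [0,0,0],
    [0,0,0],
    [0,0,0],
    [0,0,0]
  ]
}}

```text
clock: 12.5
tcp_pos: [0.4793, 0.0733, 0.0727]
orientation: [0.0, -3.141, 0.0]
contact_force: [-0.7, 0.2, -1.7]
grip_width: 0.0187
```

{"name": "carry_out", "arguments": {
  "offset": [
    [0.0,0,0.001],
    [0.0,0,0.002],
    [0,0,0.003],
    [0,0,0.003]
  ],
  "turn": [
    [0,0,0],
    [0,0,0],
    [0,0,0],
    [0,0,0]
  ]
}}

```text
clock: 12.9
tcp_pos: [0.4794, 0.0733, 0.0713]
orientation: [-0.0, -3.141, -0.0]
contact_force: [-0.9, 1.6, -0.8]
grip_width: 0.0185
```

It's entering bore 2 without resistance, so I continue down.

{"name": "carry_out", "arguments": {
  "offset": [
    [0.0,0,0.003],
    [0.0,0,0.006],
    [0,0,0.009],
    [0,0,0.012],
    [0,0,0.015],
    [0,0,0.016],
    [0,0,0.016]
  ],
  "turn": [
    [0,0,0],
    [0,0,0],
    [0,0,0],
    [0,0,0],
    [0,0,0],
    [0,0,0],
    [0,0,0]
  ]
}}

```text
clock: 13.6
tcp_pos: [0.4794, 0.0733, 0.0632]
orientation: [-0.0, -3.141, 0.0]
contact_force: [-2.0, 1.9, -1.6]
grip_width: 0.0185
```

{"name": "carry_out", "arguments": {
  "offset": [
    [0.0,0,0.001],
    [0.0,0,0.002],
    [0,0,0.003],
    [0,0,0.003]
  ],
  "turn": [
    [0,0,0],
    [0,0,0],
    [0,0,0],
    [0,0,0]
  ]
}}

```text
clock: 14.0
tcp_pos: [0.4794, 0.0734, 0.0618]
orientation: [0.0, -3.141, -0.0]
contact_force: [-3.0, 0.6, 0.5]
grip_width: 0.0185
```

{"name": "carry_out", "arguments": {
  "offset": [
    [0.0,0,0.001],
    [0.0,0,0.002],
    [0,0,0.002],
    [0,0,0.002]
  ],
  "turn": [
    [0,0,0],
    [0,0,0],
    [0,0,0],
    [0,0,0]
  ]
}}

```text
clock: 14.4
tcp_pos: [0.4795, 0.0733, 0.0608]
orientation: [0.0, -3.141, -0.0]
contact_force: [-3.3, 1.7, 0.3]
grip_width: 0.0186
```

{"name": "carry_out", "arguments": {
  "offset": [
    [0.0,0,0.001],
    [0.0,0,0.001],
    [0,0,0.001]
  ],
  "turn": [
    [0,0,0],
    [0,0,0],
    [0,0,0]
  ]
}}

```text
clock: 14.7
tcp_pos: [0.4795, 0.0733, 0.0605]
orientation: [-0.0, -3.141, -0.0]
contact_force: [-5.1, 1.3, 4.9]
grip_width: 0.0185
```

{"name": "carry_out", "arguments": {
  "offset": [
    [0.0,0,0.001],
    [0.0,0,0.001],
    [0,0,0.001]
  ],
  "turn": [
    [0,0,0],
    [0,0,0],
    [0,0,0]
  ]
}}

```text
clock: 15.0
tcp_pos: [0.4794, 0.0733, 0.0604]
orientation: [-0.0, -3.141, -0.001]
contact_force: [-7.0, 2.2, 11.1]
grip_width: 0.0187
```

Seated: stalled at TCP z 0.0604, 16 mm below the rim contact, with the force rising to 11 N. Lifting out and carrying it to bin 2.

{"name": "carry_out", "arguments": {
  "offset": [
    [0,0,-0.005],
    [0,0,-0.015],
    [0,0,-0.03],
    [0,0,-0.05],
    [0,0,-0.07],
    [0,0,-0.075],
    [0,0,-0.075]
  ],
  "turn": [
    [0,0,0],
    [0,0,0],
    [0,0,0],
    [0,0,0],
    [0,0,0],
    [0,0,0],
    [0,0,0]
  ]
}}

```text
clock: 15.7
tcp_pos: [0.4805, 0.0734, 0.0983]
orientation: [0.0, 3.139, 0.001]
contact_force: [1.2, 0.0, -1.1]
grip_width: 0.0188
```

{"name": "carry_out", "arguments": {
  "offset": [
    [-0.05,0.007,0],
    [-0.11,0.017,0],
    [-0.16,0.025,0],
    [-0.188,0.029,0],
    [-0.188,0.029,0],
    [-0.188,0.029,0],
    [-0.188,0.029,0],
    [-0.188,0.029,0]
  ],
  "turn": [
    [0,0,0],
    [0,0,0],
    [0,0,0],
    [0,0,0],
    [0,0,0],
    [0,0,0],
    [0,0,0],
    [0,0,0]
  ]
}}

```text
clock: 16.5
tcp_pos: [0.5726, 0.0876, 0.0973]
orientation: [-0.0, -3.141, 0.0]
contact_force: [-0.6, 1.1, -1.5]
grip_width: 0.0192
```

```bash
python3 - <<'E'
from h import *
np.set_printoptions(precision=4,suppress=True)
w=grab('wrist','w8'); o=r.get_obs();print(o['tcp_pos'],o['contact_force'],o['grip_width'],frac([.5734,.0877,.056],DOWN))
t=grab('top','t8')
a=cv2.imread('pics/w8.png'); b=cv2.resize(cv2.imread('pics/t8.png')[140:260,230:410],(640,427),interpolation=cv2.INTER_CUBIC)
cv2.imwrite('pics/m8.png',cv2.resize(np.vstack([a,b]),None,fx=.7,fy=.7))
E
```

```text
[0.5728 0.0877 0.0974] [-0.5218  0.9965 -0.6807] 0.018803210670216897 (array([-0.0012,  0.0001,  0.0829]), array([ 0.0001, -0.0004, -0.0001]))
```

View pics/m8.png

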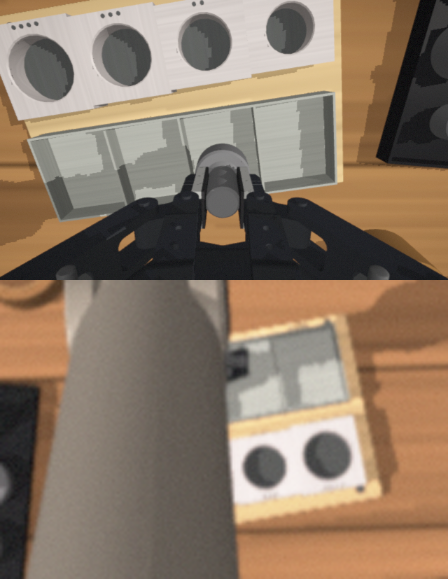

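Wrist view (top half): the plug is over the second compartment from the right, straight behind the two-dot bore. Lowering.

{"name": "carry_out", "arguments": {
  "offset": [
    [0,0,0.02],
    [0,0,0.045],
    [0,0,0.065],
    [0,0,0.075],
    [0,0,0.08],
    [0,0,0.08],
    [0,0,0.08]
  ],
  "turn": [
    [0,0,0],
    [0,0,0],
    [0,0,0],
    [0,0,0],
    [0,0,0],
    [0,0,0],
    [0,0,0]
  ]
}}

```text
clock: 17.3
tcp_pos: [0.5739, 0.0877, 0.0576]
orientation: [0.0, 3.141, 0.0]
contact_force: [-0.4, 0.6, -0.3]
grip_width: 0.0188
```

{"name": "carry_out", "arguments": {
  "offset": [
    [0,0,0.001],
    [0,0,0.002],
    [0,0,0.003],
    [0,0,0.003]
  ],
  "turn": [
    [0,0,0],
    [0,0,0],
    [0,0,0],
    [0,0,0]
  ]
}}

```text
clock: 17.7
tcp_pos: [0.5736, 0.0878, 0.056]
orientation: [0.0, 3.141, 0.0]
contact_force: [0.6, 0.1, -0.7]
grip_width: 0.0185
```

{"name": "carry_out", "arguments": {
  "offset": [
    [0,0,0.001],
    [0,0,0.002],
    [0,0,0.002],
    [0,0,0.002]
  ],
  "turn": [
    [0,0,0],
    [0,0,0],
    [0,0,0],
    [0,0,0]
  ]
}}

```text
clock: 18.1
tcp_pos: [0.5736, 0.0878, 0.0549]
orientation: [-0.0, -3.142, 0.0]
contact_force: [-0.0, -0.2, -0.5]
grip_width: 0.019
```

{"name": "carry_out", "arguments": {
  "offset": [
    [0,0,0.001],
    [0,0,0.001],
    [0,0,0.001]
  ],
  "turn": [
    [0,0,0],
    [0,0,0],
    [0,0,0]
  ]
}}

```text
clock: 18.4
tcp_pos: [0.5737, 0.0878, 0.0546]
orientation: [0.0, 3.141, 0.0]
contact_force: [-0.5, -0.0, 1.9]
grip_width: 0.0188
```

{"name": "carry_out", "arguments": {
  "offset": [
    [0,0,0.001],
    [0,0,0.001],
    [0,0,0.001]
  ],
  "turn": [
    [0,0,0],
    [0,0,0],
    [0,0,0]
  ]
}}

```text
clock: 18.7
tcp_pos: [0.5737, 0.0877, 0.0545]
orientation: [0.0, 3.141, 0.0]
contact_force: [-2.2, 0.1, 5.9]
grip_width: 0.0192
```

It's on the bin floor. Releasing and retreating straight up.

{"name": "carry_out", "arguments": {
  "offset": [
    [0,0,0],
    [0,0,0],
    [0,0,0],
    [0,0,0],
    [0,0,0],
    [0,0,0]
  ],
  "turn": [
    [0,0,0],
    [0,0,0],
    [0,0,0],
    [0,0,0],
    [0,0,0],
    [0,0,0]
  ],
  "hand": 0.4
}}

```text
clock: 19.3
tcp_pos: [0.5736, 0.0878, 0.0538]
orientation: [-0.0, -3.141, 0.0]
contact_force: [0.7, -0.3, -0.0]
grip_width: 0.0512
```

{"name": "carry_out", "arguments": {
  "offset": [
    [0,0,-0.03],
    [0,0,-0.08],
    [0,0,-0.16],
    [0,0,-0.24],
    [0,0,-0.32],
    [0.06,0,-0.36],
    [0.12,0,-0.36],
    [0.12,0,-0.36]
  ],
  "turn": [
    [0,0,0],
    [0,0,0],
    [0,0,0],
    [0,0,0],
    [0,0,0],
    [0,0,0],
    [0,0,0],
    [0,0,0]
  ]
}}

```text
clock: 20.1
tcp_pos: [0.5107, 0.0875, 0.2354]
orientation: [0.0, -3.141, -0.003]
contact_force: [0.7, 0.0, 1.0]
grip_width: 0.0513
```

```bash
python3 - <<'E'
from h import *
w=grab('wrist','w9'); s=grab('scene','s9'); o=r.get_obs();print(o['clock'],o['tcp_pos'],o['grip_width'])
a=cv2.imread('pics/w9.png'); b=cv2.resize(cv2.imread('pics/s9.png')[150:290,140:460],(640,280),interpolation=cv2.INTER_CUBIC)
cv2.imwrite('pics/m9.png',cv2.resize(np.vstack([a,b]),None,fx=.85,fy=.85))
E
```

```text
20.2 [0.51354624 0.0878744  0.23503   ] 0.051252986442098095
```

View pics/m9.png

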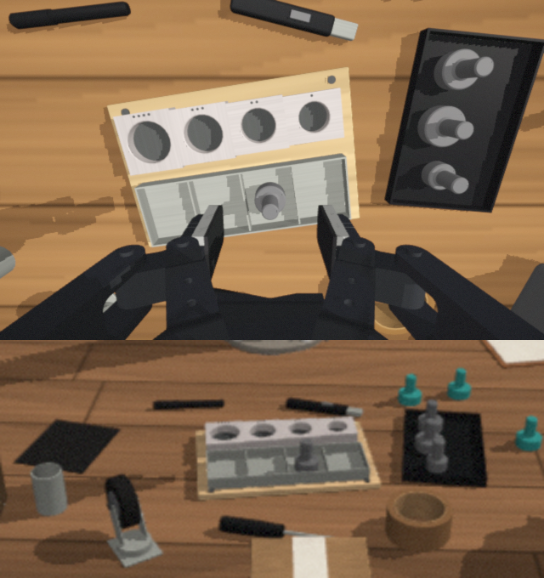

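The wrist view (top) shows the plug upright in the compartment behind the two-dot bore, at (269,200). The scene crop (bottom) confirms it at (308,455), with the mat empty and the tray plugs and bystanders where they were. Handing in.

```bash
python3 -c "
from h import *
print(r.hand_in())"
```

```text
the job is handed in; nothing more can be done
None
```

The plug fits the second bore, so it is the 40 mm one. It now stands upright in the compartment straight behind that bore, and the job is handed in at about 20 s of robot time.

- **Bore 1:** the plug stopped at rim height, at about 19 N. That was more than the light touch I aimed for, because the arm is stiff.
- **Bore 2:** it went in with almost no resistance. It bottomed out about 16 mm below the rim contact height from bore 1, at about 11 N, which is fully seated.
- **Bin 2:** it touched the floor at about 6 N before I released it and backed the arm away.

In the last wrist and scene pictures the plug is upright in compartment 2 and the mat is empty. The three returns-tray plugs, the turquoise look-alikes and the bystanders look unmoved.

Two measurements didn't quite agree:
- **Plug diameter:** the camera gave about 42 mm, between two sizes, so only the bore test settled it.
- **Rim fits:** some of the bore rim fits from the camera were poor because of shadows, so I relied on the ones that matched each other.

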